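Pop a coaster out and trap it

TASK

On the oak shelf, press the red eject button of the coaster dispenser so that the cork coaster is pushed out along its runway, then trap the moving coaster with a fingertip (set in its way, or pressing down on it) while it is still wholly on the runway, before it slides over the open end. Only touch and press: do not pick up or tip the coaster, and leave the cup, tumbler, canister, jar and sugar bowl where they stand. Finish while still holding the coaster trapped and motionless, with the fingertip touching it.

Things in the scene. Friction and masses are not known exactly. Their poses are not given: they have to be found in the camera images.
- dispenser: coaster dispenser fixed on the shelf, light-wood base 270 x 95 mm (own x -120 to +150 mm) with a straight level runway along its x axis and the red button on a side block at +y. Origin on the shelf top (50 mm above the counter) under the runway's centre line, z up. The coaster moves along its -x to the open end at x = -120 mm. Runway floor 24 mm above the origin; no roof
- runway_end (a point): middle of the open end's edge, on the runway floor: (-120, 0, 24) mm in the dispenser's frame; the coaster drops off beyond it. The runway is 75 mm wide between aluminium side rails 10 mm thick and 8 mm high above its floor; from x = +38 mm back they become blue walls 22 mm high, with a 30 mm high wall at the rear
- button_top (a point): centre of the top face of the red button, a 34 x 34 mm square cap beside the runway at (-40, +78, 36) mm in the dispenser's frame, 12 mm above the runway floor when up; it is pressed straight down and is 4 mm above the floor when fully down
- eject_button (a joint): travel of the red button, 0 up to 0.008 m fully down; spring return, about 1 N to start and 4 N fully down. Past about 0.005 m it lets the pusher go (once; it need not be kept down)
- pusher (a joint): travel of the black pusher behind the coaster, 0 (caught) to 0.21 m (coaster pushed off the end). Damped spring, 3 to 2 N: once let go it drives the coaster steadily at some 30 mm/s, slowing to 20 mm/s, so the coaster begins to pass the open end 5 to 7 s after release. A fingertip standing in its way, or pressing on it with a few newtons, stops it
- coaster: loose square cork coaster with a white inlay, 70 x 70 x 14 mm, 50 to 100 g; origin at the centre of its underside, z up, sides along x and y. At the start it lies in the blue bay with its centre at (75, 0) mm in the dispenser's frame, its top 14 mm above the runway floor
- cup: red ceramic cup, 76 mm across, 70 mm high; origin under its centre. Bystander
- tumbler: clear glass tumbler, 68 mm across, 95 mm high; origin under its centre. Bystander
- canister: closed steel tin canister, 78 mm across, 118 mm high with its knob; origin under its centre. Bystander
- jar: closed amber glass jar, 60 mm across, 90 mm high; origin under its centre. Bystander
- sugar_bowl: white sugar bowl, 90 mm across, 50 mm high; origin under its centre. Bystander
Things that resemble listed ones, but are neither listed nor needed, are in the scene too. What is meant by the coaster is not black, and is the smaller of those in its own colour.

How it is judged (in metres and radians):
On the way, in this order (a step that is already met when the one before it is completed fails the run):
1. the red button is pressed until it lets the pusher go (value of joint eject_button above 0.0045 m).
2. the pusher has driven the coaster at least 20 mm out (value of joint pusher above 0.02 m and x of coaster in the frame of dispenser below 0.06 m), for 0.1 s.
At the end, for the whole second after the job is handed in: A finger touches the coaster (over 0.3 N), which is still (under 5 mm/s), flat on the runway (4 mm, 0.08 rad), at least 15 mm out of its starting place, not over the open end (4 mm slack); pusher out over 20 mm. Cup, tumbler, canister, jar, bowl within 20 mm of their start (all of step 2 and contact force between the fingers and coaster above 0.3 N and linear speed of coaster below 0.005 m/s and x of coaster in the frame of dispenser above -0.089 m and z of coaster in the frame of dispenser between 0.02 and 0.028 m and angle between coaster's own z axis and vertical below 0.08 rad and distance of each of cup, tumbler, canister, jar, sugar_bowl from where it was at the start of the episode below 0.02 m); the arm keeps its last pose, push and grip.
It fails at once if the coaster is lifted, tipped or drops off the runway (z of coaster in the frame of dispenser above 0.034 m or z of coaster in the frame of dispenser below 0.016 m or angle between coaster's own z axis and vertical above 0.25 rad).
It fails at once if the coaster passes over the open end by more than the slack of 4 mm (x of coaster in the frame of dispenser below -0.089 m).
It fails at once if a bystander is shifted, lifted or tipped (distance of any of cup, tumbler, canister, jar, sugar_bowl from where it was at the start of the episode above 0.02 m or angle between any of cup, tumbler, canister, jar, sugar_bowl's own z axis and vertical above 0.2 rad).
It also fails if it takes over 38 s, if anything falls off the work surface, if the arm or the gripper's body presses on something with over 40 N, if the wrist force passes 120 N, or if a joint passes its speed limit or range.

ROBOT

A 6-joint arm with a two-finger parallel gripper is mounted at the origin on the work surface. World frame = base frame: x ahead of the robot, y to its left, z up, the work surface at z = 0. Lengths are in m, angles in degrees, forces in N, time in s.
With the tool pointing down it reaches from about 0.375 to 0.9 m from the base axis. Payload 3.1 kg.
Tool frame: the origin (TCP) lies on the centre line of the jaws, within the pads' length; the fingertips stand 11 mm ahead of it and the grasp point (between the pads) lies 8 mm behind it; z points along the fingers, x is the direction in which the jaws open and shut, and the axes are right-handed (so a half turn about z gives the same grasp; the last joint's range is limited). The gripper opens to 85 mm and grips with 20 to 120 N. Pads are 22 mm wide; open, the fingers measure 114 mm over their backs; the gripper's body (76 mm by 85 mm) begins 54 mm behind the grasp point. The pads swing forward as they close: fully open they stand 13 mm farther back than shut.
Start: joints at [55.835, 30.224, 82.088, -0, 67.689, -10.227], TCP at [0.254, 0.571, 0.242] pointing down, gripper open.
Joint ranges: [-176.69, 176.69], [-43.24, 126.21], [12.49, 139.97], [-82, 262], [0, 151.66], [-163.58, 163.58]. Speed limits (degrees/s): [159.86, 159.86, 180, 180, 180, 180].

INTERFACE

Orientations are given as [roll, pitch, yaw] about the fixed x, y, z axes, in that order (R = Rz(yaw) Ry(pitch) Rx(roll)).
In Python, from cell import ctrl, capture, spotter gives the robot as it stands.
- The arm moves only by the tool drive_tool, never from a script. Its argument "deltas" is a list that holds one entry, the list of rows, each a list of 7 numbers: the shift along the tool's x, y, z in m, then the turn, a rotation vector about the tool's x, y, z in rad, then the closure, from 0 (fully open) to 1 (shut). In form: [[[dx, dy, dz, rx, ry, rz, fingers], ...]]. A call has 1 to 8 rows; each row is the pose to reach, as a shift and turn from the pose measured when the call began, along the tool's axes at that moment; what a row does not reach only later rows make up. A row lasts 1/12 s, in which the tool goes at most 41.7 mm and 7.16 degrees, less where a joint would pass 70% of its speed; a pose out of reach is approached as far as the arm can. A call with a gripper value outside its range is refused whole. The fingers move at their own pace and stop on an object; the grip force is fixed at half the most. Time passes only in rows, so rows that repeat a pose let the fingers close. It gives the time, the measured TCP pose, the force and the opening at its end, in the units of the state.
- ctrl.observe(): the state, without advancing time (a new reading comes with each control period).
- capture(name): name is "side" or "top"; returns a dict with "frame" (420x560x3 uint8, red, green, blue), "z_map" (420x560 float32, m along the optical axis (not along the pixel's ray), 0 where there is no reading), "mtx" (3x3 intrinsics, pixels), "extrinsics" (4x4, takes a point from camera to world coordinates). Camera axes: x right, y up, looking along -z (the intrinsics and any distortion apply to the point x, -y, -z); pixel columns grow to the right and rows downward; lengths in m; the calibration is good to about 2 mm. A picture is of the moment at which its call begins.
- ctrl.job_done(): hands the job in, once; it reports no verdict.
Trained networks look in a picture, given as the dict that the camera call returned (one of the last four; its "shot" number tells which), for a name from the list of things; names that differ only in an ending like _2 or _b are one class to them, and where a whole thing is asked for, a point or a joint stands for the part that bears it (a point fixed in the world has none). Each returns a list of dicts, best first, with "confidence" (0 to 1); they miss things now and then, are a little off and sometimes report something else, mostly with a low value. They report only what shows in the picture. A call takes as long as a camera call. They do not tell look-alikes from the thing itself.
- spotter.recognise(thing, picture): "location" ([x, y, z] in m, in world coordinates, good to about 4 mm: the middle of the surface that is visible of it).
- spotter.silhouettes(thing, picture): "mask" (420x560 bool, what is visible of it).
The state is a dict: "t": time; "joint_pos": joint angles; "dq": joint speeds; "joint_torque": joint torques, N m; "tcp_pos": TCP position; "tcp_rot": TCP orientation; "wrist_force": force on the tool from outside, world axes, zero at the start; "torque": the same for the moment, N m; "opening": finger opening in m.
Only numpy, scipy, OpenCV 4.12 (cv2) and the standard library are available. Lean on these libraries where they do the work, as an engineer would, in place of code of your own. Each camera call takes 0.05 s, during which the arm holds its last target.

## Working session

There is one attempt and no reset: what is moved stays moved. The work goes in short steps, Python scripts to look and compute and a tool call to move; the robot and the scene stay as the last step left them, time stands still between calls to the robot, and variables do not carry over. Pictures are saved under pics/ and viewed, and the job is handed in when it is done.

Besides the shell and the picture viewer there is one more tool, called by a JSON object that holds its "name" and its "arguments", one argument or row to a line. drive_tool: Moves the arm, as the interface text tells. Its arguments: {"type":"object","properties":{"deltas":{"type":"array"}},"required":["deltas"]}

```bash
ls; mkdir -p pics; python3 - <<'E'
from cell import ctrl,capture,spotter
import cv2,numpy as np,pickle
print(ctrl.observe())
for n in("top","side"):
    p=capture(n); cv2.imwrite(f"pics/{n}0.png",p["frame"][:,:,::-1]); pickle.dump(p,open(f"{n}0.pkl","wb"))
    print(n,p["mtx"],p["extrinsics"])
    for t in("dispenser","coaster","button_top","pusher","cup","tumbler","canister","jar","sugar_bowl"):
        for d in spotter.recognise(t,p)[:3]: print(t,np.round(d["location"],3),round(d["confidence"],2))
E
```

```text
pics
{'t': 0.0, 'joint_pos': array([ 5.58335060e+01,  3.02779386e+01,  8.21554184e+01,  7.28634507e-05,
        6.76912369e+01, -1.02257181e+01]), 'dq': array([ 0.04910329, -0.01131165,  0.12043536,  0.01190456,  0.06058894,
        0.04088855]), 'joint_torque': array([-5.72706467e-04, -4.42350233e+01, -1.78021663e+01, -2.42310425e-04,
        8.48575757e-03, -2.93422119e-06]), 'tcp_pos': array([0.25318257, 0.57066619, 0.24135   ]), 'tcp_rot': array([-1.79977815e+02,  1.22602812e-01,  6.60592200e+01]), 'wrist_force': array([ 0.22051205,  0.44153426, -0.33292969]), 'torque': array([-0.06281439, -0.01796812,  0.03440193]), 'opening': 0.08523714919137952}
top [[389.27716995   0.         277.2326637 ]
 [  0.         389.27716995 205.5666893 ]
 [  0.           0.           1.        ]] [[-1.43573053e-02  9.94200567e-01 -1.06579084e-01  3.75511590e-01]
 [-9.99880939e-01 -1.36724828e-02  7.15342699e-03  1.72193761e-04]
 [ 5.65474047e-03  1.06669099e-01  9.94278496e-01  1.27017397e+00]
 [ 0.00000000e+00  0.00000000e+00  0.00000000e+00  1.00000000e+00]]
dispenser [ 0.557 -0.147  0.083] 0.6
di
[... 545 characters left out ...]
           1.        ]] [[-0.97482291 -0.12099068  0.18730067  0.77312465]
 [ 0.22225787 -0.59480053  0.77253723  1.12787347]
 [ 0.01793674  0.79471604  0.60671632  0.95483192]
 [ 0.          0.          0.          1.        ]]
dispenser [0.556 0.049 0.074] 0.74
coaster [0.281 0.225 0.013] 0.96
coaster [0.254 0.38  0.015] 0.87
coaster [0.57  0.136 0.087] 0.79
button_top [0.554 0.047 0.076] 0.73
button_top [0.67  0.091 0.095] 0.64
pusher [0.556 0.046 0.073] 0.73
cup [0.672 0.095 0.093] 0.91
tumbler [ 0.546 -0.114  0.117] 0.72
canister [0.557 0.303 0.135] 0.85
jar [0.494 0.475 0.116] 0.65
jar [ 0.544 -0.111  0.119] 0.5
sugar_bowl [ 0.462 -0.456  0.089] 0.97
sugar_bowl [0.557 0.045 0.077] 0.43
```

View pics/top0.png

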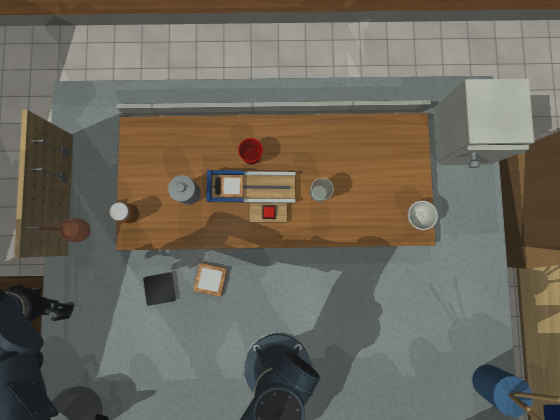

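View pics/side0.png

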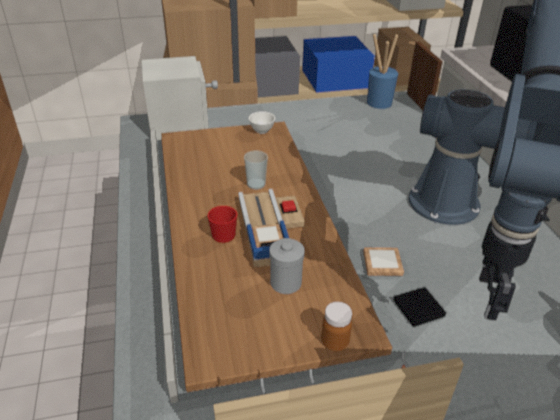

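The top view shows the dispenser with its blue bay at about (212,186), its open end at (296,186), the red button at (269,212) and the inlay at (232,186). The other two coasters, at (160,288) and (210,279), are decoys on the counter. In the world, dispenser +x ≈ +y and dispenser +y ≈ −x. My plan is to set the jaws across the runway, so one finger presses the button while the other already stands in the runway at x≈−40.

```bash
cat > h.py <<'E'
import numpy as np,cv2
def ray(p,u,v,z):
    K=p["mtx"];E=p["extrinsics"]
    d=np.array([(u-K[0,2])/K[0,0],-(v-K[1,2])/K[1,1],-1.]);d=E[:3,:3]@d;o=E[:3,3]
    return o+d*(z-o[2])/d[2]
def proj(p,X):
    E=p["extrinsics"];K=p["mtx"];c=E[:3,:3].T@(np.asarray(X)-E[:3,3])
    return K[0,0]*c[0]/-c[2]+K[0,2],K[1,1]*(-c[1])/-c[2]+K[1,2]
def D(o,yaw,P):
    c,s=np.cos(yaw),np.sin(yaw);return np.array([o[0]+c*P[0]-s*P[1],o[1]+s*P[0]+c*P[1],.05+P[2]])
E
python3 - <<'E'
from h import *
import pickle
for n in("top","side"):
    p=pickle.load(open(n+"0.pkl","rb"));f=p["frame"].astype(int);r,g,b=f[...,0],f[...,1],f[...,2]
    # expected location windows
    for name,m,z,ex in(("button",(r>120)&(g<60)&(b<60),.086,(.545,.04)),("inlay",(r>150)&(g>140)&(b>125)&(abs(r-b)<50),.088,(.567,.137))):
        u,v=proj(p,[*ex,z]);w=np.zeros(m.shape,np.uint8);w[int(v)-20:int(v)+20,int(u)-20:int(u)+20]=1
        k,l,s,c=cv2.connectedComponentsWithStats((m&(w>0)).astype(np.uint8))
        i=1+np.argmax(s[1:,4]);print(n,name,(round(u),round(v)),s[i],c[i],ray(p,*c[i],z).round(4))
    im=cv2.cvtColor(p["frame"],cv2.COLOR_RGB2BGR)
    a=proj(p,[.555,.08,.08]);x,y=int(a[0]),int(a[1])
    cv2.imwrite(f"pics/{n}z.png",cv2.resize(im[y-45:y+45,x-60:x+60],None,fx=6,fy=6,interpolation=cv2.INTER_CUBIC));print(x-60,y-45)
E
```

```text
top button (261, 192) [264 207  10   5  50] [268.5 209. ] [0.4923 0.0185 0.086 ]
top inlay (230, 185) [223 178  17  16 261] [231.33716475 185.5862069 ] [0.5658 0.1316 0.088 ]
188 144
side button (268, 211) [282 202   6  10  42] [285.         205.78571429] [0.4962 0.0266 0.086 ]
side inlay (267, 235) [256 226  24  16 312] [267.26602564 233.44871795] [0.5664 0.1314 0.088 ]
207 177
```

```bash
sleep 0.1
```

```text
(no output)
```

View pics/topz.png

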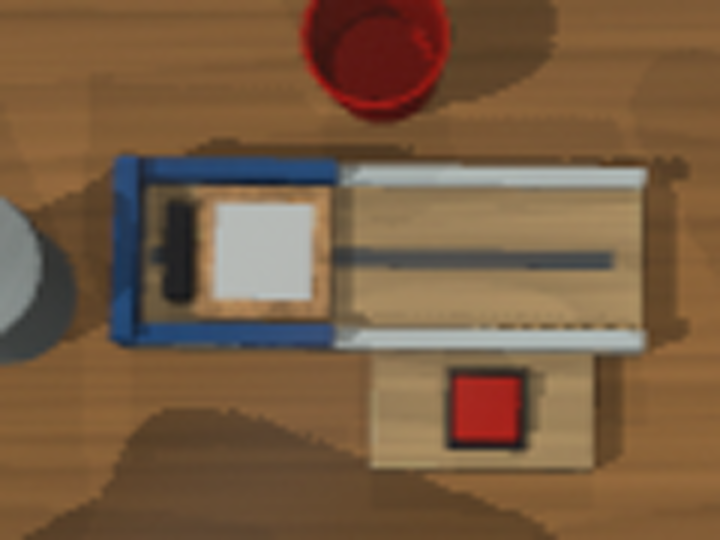

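View pics/sidez.png

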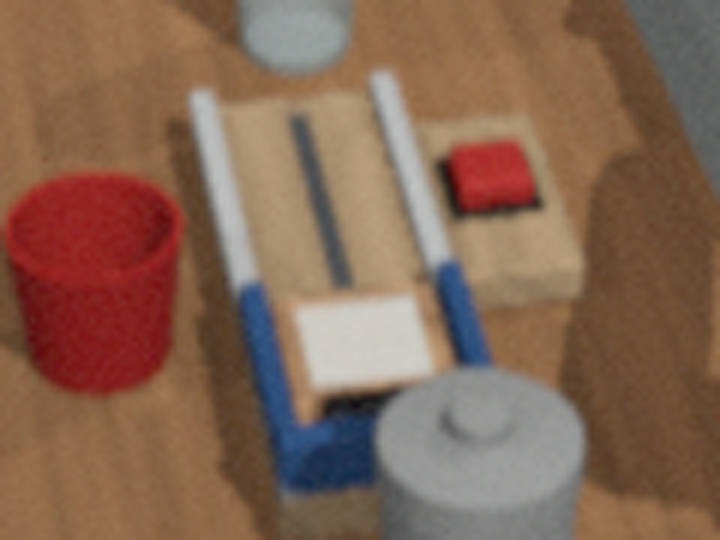

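```bash
python3 - <<'E'
from h import *
import pickle
from scipy.optimize import least_squares
pt=pickle.load(open("top0.pkl","rb"));ps=pickle.load(open("side0.pkl","rb"))
T=lambda a,b,ox,oy:((a+.5)/6-.5+ox,(b+.5)/6-.5+oy)
obs=[(pt,T(487,409,188,144),(-.04,.078,.036)),(pt,T(645,168,188,144),(-.12,-.0475,.032)),(pt,T(645,352,188,144),(-.12,.0475,.032)),
(pt,T(265,252,188,144),(.075,0,.038)),
(ps,T(491,169,207,177),(-.04,.078,.036)),(ps,T(192,92,207,177),(-.12,-.0475,.032)),(ps,T(393,71,207,177),(-.12,.0475,.032)),(ps,T(366,341,207,177),(.075,0,.038))]
def f(q,O):
    return np.concatenate([np.subtract(proj(p,D(q[:2],q[2],P)),uv) for p,uv,P in O])
for O in(obs[:4],obs[4:],obs):
    r=least_squares(f,[.57,.06,1.57],args=(O,));print(r.x.round(4),np.degrees(r.x[2]),f(r.x,O).round(1))
    print(" button",D(r.x[:2],r.x[2],(-.04,.078,.036)).round(4),"tcp target",D(r.x[:2],r.x[2],(-.04,.04,.036)).round(4))
E
```

```text
[0.5634 0.0556 1.5434] 88.4326528805008 [ 0.  -0.2  0.1  0.1 -0.1 -0.1 -0.1  0.1]
 button [0.4843 0.0177 0.086 ] tcp target [0.5223 0.0167 0.086 ]
[0.5639 0.0569 1.538 ] 88.12276702406442 [ 0.1 -1.   0.   0.4  0.1  0.6 -0.3  0.2]
 button [0.4847 0.0195 0.086 ] tcp target [0.5227 0.0182 0.086 ]
[0.5636 0.056  1.5405] 88.26600433281361 [-0.2 -0.2  0.1  0.2 -0.3 -0.  -0.2 -0.   0.1 -1.3 -0.   0.2  0.   0.4
 -0.2 -0.1]
 button [0.4845 0.0184 0.086 ] tcp target [0.5224 0.0172 0.086 ]
```

```bash
cat >> h.py <<'E'
from scipy.spatial.transform import Rotation as R
def delta(s,pos,rpy):
    a=R.from_euler("xyz",s["tcp_rot"],degrees=True);b=R.from_euler("xyz",rpy,degrees=True)
    return np.r_[a.inv().apply(np.subtract(pos,s["tcp_pos"])),(a.inv()*b).as_rotvec()].round(4)
E
python3 -c "
from h import *;from cell import ctrl
s=ctrl.observe();print(delta(s,[.522,.017,.20],[180,0,-1.65]))"
```

```text
[-0.3976  0.4702  0.0423 -0.     -0.      1.1818]
```

{"name": "drive_tool", "arguments": {
  "deltas": [
    [[-0.3976, 0.4702, 0.0, 0, 0, 1.1818, 0.25], [-0.3976, 0.4702, 0.0, 0, 0, 1.1818, 0.25], [-0.3976, 0.4702, 0.0, 0, 0, 1.1818, 0.25], [-0.3976, 0.4702, 0.0, 0, 0, 1.1818, 0.25], [-0.3976, 0.4702, 0.0, 0, 0, 1.1818, 0.25], [-0.3976, 0.4702, 0.0, 0, 0, 1.1818, 0.25], [-0.3976, 0.4702, 0.0, 0, 0, 1.1818, 0.25], [-0.3976, 0.4702, 0.0, 0, 0, 1.1818, 0.25]]
  ]
}}

```text
t: 1.67
tcp_pos: [0.3994, 0.2695, 0.2426]
tcp_rot: [-180.0, -0.0, 8.4]
wrist_force: [1.3, 0.3, 0.8]
opening: 0.0641
```

```bash
python3 -c "
from h import *;from cell import ctrl
s=ctrl.observe();print(delta(s,[.522,.017,.20],[180,0,-1.65]))"
```

```text
[ 8.420e-02  2.678e-01  4.270e-02 -2.000e-04 -8.000e-04  1.760e-01]
```

{"name": "drive_tool", "arguments": {
  "deltas": [
    [[0.084, 0.268, 0.04, 0, 0, 0.176, 0.25], [0.084, 0.268, 0.04, 0, 0, 0.176, 0.25], [0.084, 0.268, 0.04, 0, 0, 0.176, 0.25], [0.084, 0.268, 0.04, 0, 0, 0.176, 0.25], [0.084, 0.268, 0.04, 0, 0, 0.176, 0.25], [0.084, 0.268, 0.04, 0, 0, 0.176, 0.25], [0.084, 0.268, 0.04, 0, 0, 0.176, 0.25], [0.084, 0.268, 0.04, 0, 0, 0.176, 0.25]]
  ]
}}

```text
t: 2.33
tcp_pos: [0.526, 0.0107, 0.2023]
tcp_rot: [179.9, -0.3, -2.0]
wrist_force: [1.0, 0.4, 1.1]
opening: 0.0642
```

{"name": "drive_tool", "arguments": {
  "deltas": [
    [[0, 0, 0.0, 0, 0, 0, 0.25], [0, 0, 0.0, 0, 0, 0, 0.25]]
  ]
}}

```text
t: 2.5
tcp_pos: [0.5264, 0.01, 0.2022]
tcp_rot: [179.8, -0.3, -2.1]
wrist_force: [0.9, 0.4, 0.4]
opening: 0.0638
```

```bash
python3 -c "
from h import *;from cell import ctrl,capture
s=ctrl.observe();print(s['tcp_pos'],s['tcp_rot'],s['wrist_force'],delta(s,[.522,.017,.12],[180,0,-1.65]))
for n in('top','side'):
    p=capture(n);im=p['frame'][:,:,::-1]
    x,y=proj(p,[.52,.03,.12]);x,y=int(x),int(y)
    cv2.imwrite(f'pics/{n}1.png',cv2.resize(im[y-70:y+50,x-80:x+80],None,fx=5,fy=5,interpolation=cv2.INTER_CUBIC))
"
```

```text
[0.52638694 0.00999846 0.20221888] [179.84938379  -0.32663191  -2.0672448 ] [0.85589132 0.40278312 0.38019023] [-0.0051 -0.0071  0.0822  0.0026 -0.0057 -0.0073]
```

View pics/side1.png

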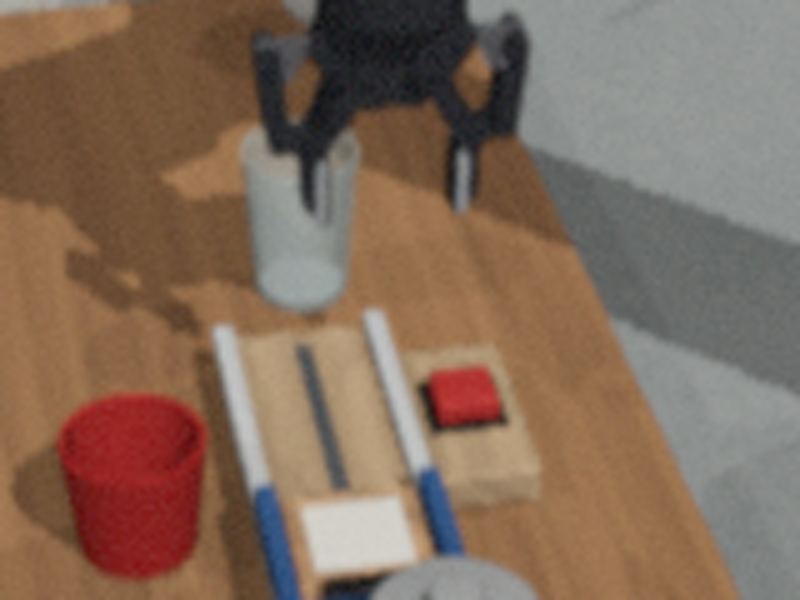

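The fingers are clear of everything. The left one lines up with the runway and the right one with the button.

{"name": "drive_tool", "arguments": {
  "deltas": [
    [[-0.0051, -0.0071, 0.04, 0.0026, -0.0057, -0.0073, 0.25], [-0.0051, -0.0071, 0.075, 0.0026, -0.0057, -0.0073, 0.25], [-0.0051, -0.0071, 0.08, 0.0026, -0.0057, -0.0073, 0.25], [-0.0051, -0.0071, 0.08, 0.0026, -0.0057, -0.0073, 0.25], [-0.0051, -0.0071, 0.08, 0.0026, -0.0057, -0.0073, 0.25]]
  ]
}}

```text
t: 3.02
tcp_pos: [0.5214, 0.0194, 0.1232]
tcp_rot: [-180.0, -0.0, -1.4]
wrist_force: [0.0, -0.3, -0.2]
opening: 0.064
```

```bash
python3 -c "
from h import *;from cell import ctrl,capture
s=ctrl.observe();print(s['tcp_pos'],s['tcp_rot'],s['wrist_force'],delta(s,[.522,.017,.1],[180,0,-1.65]))
for n in('top','side'):
    p=capture(n);im=p['frame'][:,:,::-1]
    x,y=proj(p,[.52,.03,.09]);x,y=int(x),int(y)
    cv2.imwrite(f'pics/{n}2.png',cv2.resize(im[y-60:y+60,x-80:x+80],None,fx=5,fy=5,interpolation=cv2.INTER_CUBIC))
"
```

```text
[0.52141114 0.01938131 0.1232153 ] [-1.79977535e+02 -1.18235518e-03 -1.43955925e+00] [ 0.00226771 -0.25343969 -0.24271175] [ 0.0006  0.0024  0.0232 -0.0004 -0.      0.0037]
```

View pics/side2.png

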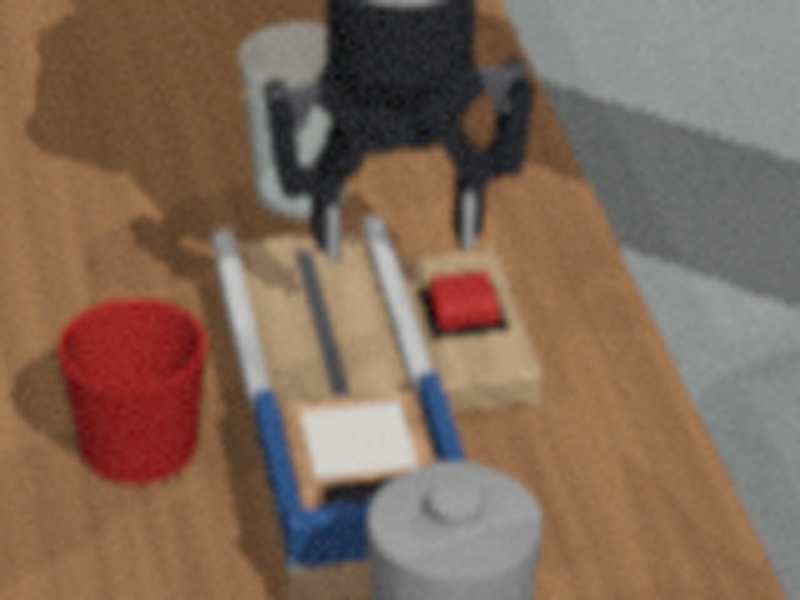

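{"name": "drive_tool", "arguments": {
  "deltas": [
    [[0.0006, 0.0015, 0.012, 0, 0, 0, 0.25], [0.0006, 0.0015, 0.02, 0, 0, 0, 0.25], [0.0006, 0.0015, 0.02, 0, 0, 0, 0.25], [0.0006, 0.0015, 0.02, 0, 0, 0, 0.25]]
  ]
}}

```text
t: 3.45
tcp_pos: [0.5232, 0.0173, 0.1048]
tcp_rot: [180.0, -0.2, -1.5]
wrist_force: [0.8, -0.2, -0.1]
opening: 0.0641
```

```bash
python3 -c "
from h import *;from cell import ctrl,capture
s=ctrl.observe();print(s['tcp_pos'],s['tcp_rot'],s['wrist_force'])
for n in('top','side'):
    p=capture(n);im=p['frame'][:,:,::-1]
    x,y=proj(p,[.52,.03,.09]);x,y=int(x),int(y)
    cv2.imwrite(f'pics/{n}3.png',cv2.resize(im[y-45:y+45,x-60:x+60],None,fx=6,fy=6,interpolation=cv2.INTER_CUBIC))
"
```

```text
[0.52315453 0.01726379 0.10475506] [179.99211318  -0.19505657  -1.48302431] [ 0.84822339 -0.21708367 -0.13554005]
```

View pics/side3.png

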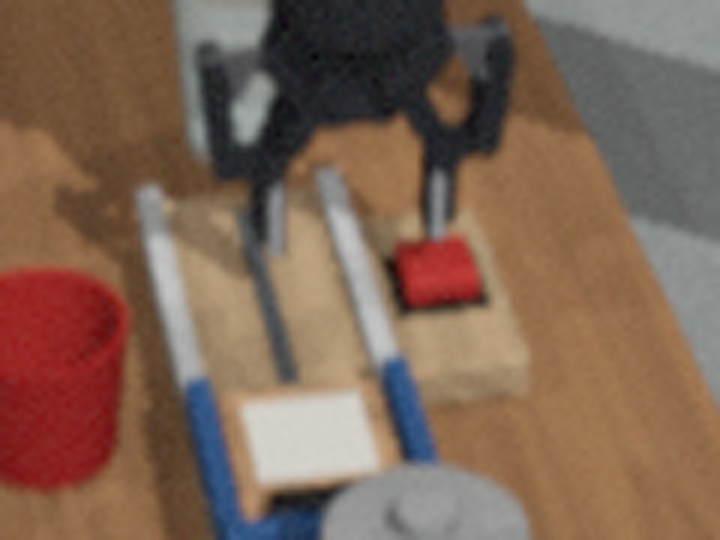

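The fingertips are just above the button and the runway, so I'll go down in small steps and watch the force.

{"name": "drive_tool", "arguments": {
  "deltas": [
    [[0, 0, 0.003, 0, 0, 0, 0.25], [0, 0, 0.006, 0, 0, 0, 0.25], [0, 0, 0.009, 0, 0, 0, 0.25], [0, 0, 0.009, 0, 0, 0, 0.25], [0, 0, 0.009, 0, 0, 0, 0.25]]
  ]
}}

```text
t: 3.97
tcp_pos: [0.5232, 0.0173, 0.0955]
tcp_rot: [180.0, -0.2, -1.5]
wrist_force: [-0.8, -0.0, -0.6]
opening: 0.0643
```

```bash
python3 -c "
from cell import ctrl
s=ctrl.observe();print(s['tcp_pos'],s['tcp_rot'],s['wrist_force'],s['torque'])"
```

```text
[0.52317807 0.01729541 0.09553801] [179.99358511  -0.18641937  -1.47841243] [-0.7876294  -0.02194811 -0.5848062 ] [ 0.04305885 -0.04193892  0.02611086]
```

{"name": "drive_tool", "arguments": {
  "deltas": [
    [[0, 0, 0.002, 0, 0, 0, 0.25], [0, 0, 0.004, 0, 0, 0, 0.25], [0, 0, 0.005, 0, 0, 0, 0.25], [0, 0, 0.005, 0, 0, 0, 0.25]]
  ]
}}

```text
t: 4.3
tcp_pos: [0.5232, 0.0173, 0.0905]
tcp_rot: [180.0, -0.2, -1.5]
wrist_force: [0.1, -0.1, 2.7]
opening: 0.0641
```

```bash
python3 -c "
from h import *;from cell import ctrl,capture
s=ctrl.observe();print(s['tcp_pos'],s['tcp_rot'],s['wrist_force'],s['torque'])
for n in('side',):
    p=capture(n);im=p['frame'][:,:,::-1]
    x,y=proj(p,[.52,.03,.09]);x,y=int(x),int(y)
    cv2.imwrite(f'pics/{n}4.png',cv2.resize(im[y-45:y+45,x-60:x+60],None,fx=6,fy=6,interpolation=cv2.INTER_CUBIC))
"
```

```text
[0.52321574 0.0172582  0.09050731] [ 1.79996075e+02 -1.77226249e-01 -1.48376672e+00] [ 0.12306137 -0.13347751  2.68056794] [0.03388638 0.07681473 0.01772471]
```

View pics/side4.png

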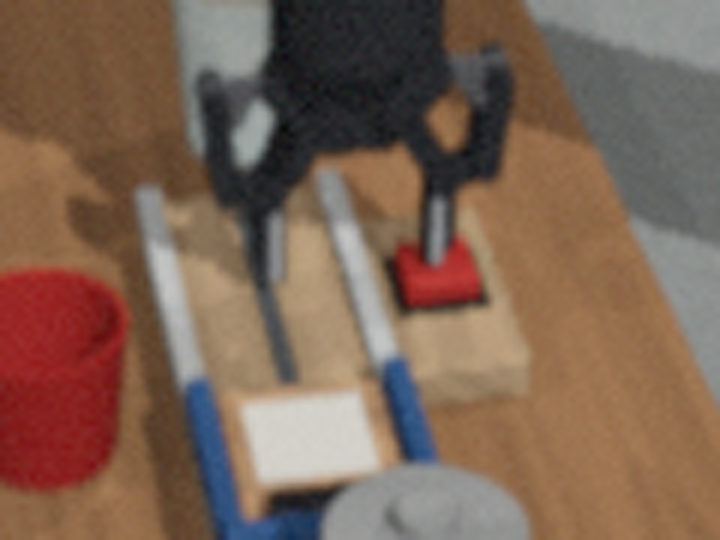

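The contact force is about 2.7 N, so the button is partly pressed. I'll press 3 mm more and hold.

{"name": "drive_tool", "arguments": {
  "deltas": [
    [[0, 0, 0.0015, 0, 0, 0, 0.25], [0, 0, 0.003, 0, 0, 0, 0.25], [0, 0, 0.003, 0, 0, 0, 0.25], [0, 0, 0.003, 0, 0, 0, 0.25], [0, 0, 0.003, 0, 0, 0, 0.25], [0, 0, 0.003, 0, 0, 0, 0.25]]
  ]
}}

```text
t: 4.85
tcp_pos: [0.5232, 0.0173, 0.0876]
tcp_rot: [180.0, -0.2, -1.5]
wrist_force: [-0.2, 0.5, 2.0]
opening: 0.0641
```

```bash
python3 -c "
from h import *;from cell import ctrl,capture
s=ctrl.observe();print(s['tcp_pos'],s['tcp_rot'],s['wrist_force'],s['torque'])
for n in('side',):
    p=capture(n);im=p['frame'][:,:,::-1]
    x,y=proj(p,[.52,.03,.09]);x,y=int(x),int(y)
    cv2.imwrite(f'pics/{n}5.png',cv2.resize(im[y-45:y+45,x-60:x+60],None,fx=6,fy=6,interpolation=cv2.INTER_CUBIC))
"
```

```text
[0.5232271  0.01725615 0.08764741] [179.99335212  -0.18416894  -1.48125228] [-0.1676921   0.45208444  2.02660091] [-0.03503879  0.1684529   0.00798602]
```

View pics/side5.png

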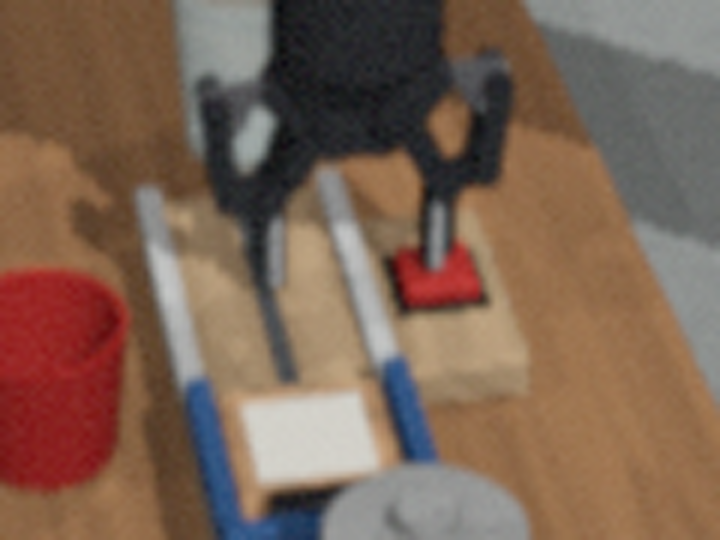

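The coaster hasn't moved, so I'll press another 2 mm.

{"name": "drive_tool", "arguments": {
  "deltas": [
    [[0, 0, 0.001, 0, 0, 0, 0.25], [0, 0, 0.002, 0, 0, 0, 0.25], [0, 0, 0.002, 0, 0, 0, 0.25], [0, 0, 0.002, 0, 0, 0, 0.25], [0, 0, 0.002, 0, 0, 0, 0.25], [0, 0, 0.002, 0, 0, 0, 0.25]]
  ]
}}

```text
t: 5.4
tcp_pos: [0.5232, 0.0173, 0.0856]
tcp_rot: [180.0, -0.2, -1.5]
wrist_force: [-0.2, -0.1, 2.5]
opening: 0.064
```

```bash
python3 -c "
from h import *;from cell import ctrl,capture
s=ctrl.observe();print(s['tcp_pos'],s['tcp_rot'],s['wrist_force'],s['torque'])
for n in('side',):
    p=capture(n);im=p['frame'][:,:,::-1]
    x,y=proj(p,[.52,.03,.09]);x,y=int(x),int(y)
    cv2.imwrite(f'pics/{n}6.png',cv2.resize(im[y-45:y+45,x-60:x+60],None,fx=6,fy=6,interpolation=cv2.INTER_CUBIC))
"
```

```text
[0.52322476 0.01728271 0.08559955] [179.99524635  -0.18096794  -1.48289247] [-0.2186888  -0.08898002  2.4837122 ] [0.00056949 0.1175306  0.00042449]
```

View pics/side6.png

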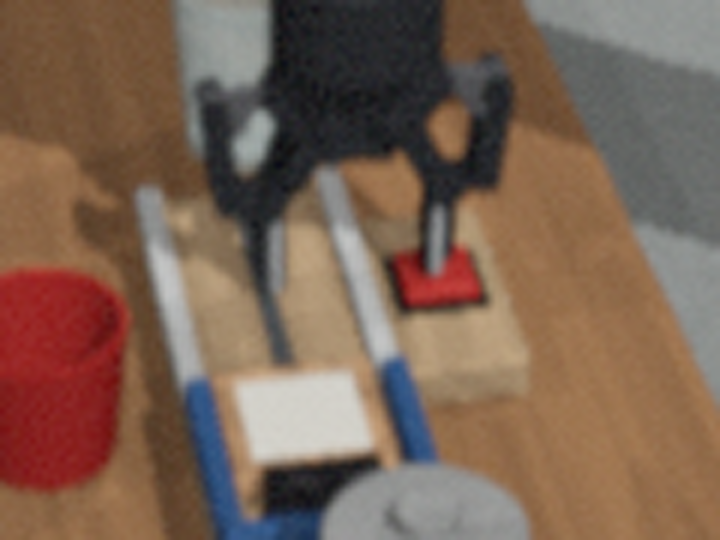

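The pusher let go and the coaster is moving. I'll hold this pose and let it run into the finger.

{"name": "drive_tool", "arguments": {
  "deltas": [
    [[0, 0, 0, 0, 0, 0, 0.25], [0, 0, 0, 0, 0, 0, 0.25], [0, 0, 0, 0, 0, 0, 0.25], [0, 0, 0, 0, 0, 0, 0.25], [0, 0, 0, 0, 0, 0, 0.25], [0, 0, 0, 0, 0, 0, 0.25], [0, 0, 0, 0, 0, 0, 0.25], [0, 0, 0, 0, 0, 0, 0.25]]
  ]
}}

```text
t: 6.12
tcp_pos: [0.5232, 0.0173, 0.0856]
tcp_rot: [180.0, -0.2, -1.5]
wrist_force: [-0.9, 1.1, 3.1]
opening: 0.0639
```

{"name": "drive_tool", "arguments": {
  "deltas": [
    [[0, 0, 0, 0, 0, 0, 0.25], [0, 0, 0, 0, 0, 0, 0.25], [0, 0, 0, 0, 0, 0, 0.25], [0, 0, 0, 0, 0, 0, 0.25], [0, 0, 0, 0, 0, 0, 0.25], [0, 0, 0, 0, 0, 0, 0.25], [0, 0, 0, 0, 0, 0, 0.25], [0, 0, 0, 0, 0, 0, 0.25]]
  ]
}}

```text
t: 6.78
tcp_pos: [0.5233, 0.0173, 0.0856]
tcp_rot: [180.0, -0.2, -1.5]
wrist_force: [-0.0, 0.5, 3.6]
opening: 0.0643
```

{"name": "drive_tool", "arguments": {
  "deltas": [
    [[0, 0, 0, 0, 0, 0, 0.25], [0, 0, 0, 0, 0, 0, 0.25], [0, 0, 0, 0, 0, 0, 0.25], [0, 0, 0, 0, 0, 0, 0.25], [0, 0, 0, 0, 0, 0, 0.25], [0, 0, 0, 0, 0, 0, 0.25], [0, 0, 0, 0, 0, 0, 0.25], [0, 0, 0, 0, 0, 0, 0.25]]
  ]
}}

```text
t: 7.45
tcp_pos: [0.5232, 0.0173, 0.0856]
tcp_rot: [180.0, -0.2, -1.5]
wrist_force: [-0.4, 0.3, 2.9]
opening: 0.0637
```

{"name": "drive_tool", "arguments": {
  "deltas": [
    [[0, 0, 0, 0, 0, 0, 0.25], [0, 0, 0, 0, 0, 0, 0.25], [0, 0, 0, 0, 0, 0, 0.25], [0, 0, 0, 0, 0, 0, 0.25], [0, 0, 0, 0, 0, 0, 0.25], [0, 0, 0, 0, 0, 0, 0.25], [0, 0, 0, 0, 0, 0, 0.25], [0, 0, 0, 0, 0, 0, 0.25]]
  ]
}}

```text
t: 8.12
tcp_pos: [0.5232, 0.0173, 0.0856]
tcp_rot: [180.0, -0.2, -1.5]
wrist_force: [-1.4, -0.2, 2.9]
opening: 0.064
```

```bash
cat > look.py <<'E'
import sys
from h import *;from cell import ctrl,capture
k=sys.argv[1]
s=ctrl.observe();print(s['t'],s['tcp_pos'],s['tcp_rot'],s['wrist_force'],s['torque'])
for n in('side','top'):
    p=capture(n);im=p['frame'][:,:,::-1]
    x,y=proj(p,[.53,.04,.09]);x,y=int(x),int(y)
    cv2.imwrite(f'pics/{n}{k}.png',cv2.resize(im[y-45:y+45,x-60:x+60],None,fx=6,fy=6,interpolation=cv2.INTER_CUBIC))
    f=p["frame"].astype(int);m=((f.min(2)>140)&(f.max(2)-f.min(2)<50)).astype(np.uint8)
    c,_=cv2.findContours(m[y-45:y+45,x-60:x+60],0,1)[:2]; c=max(c,key=cv2.contourArea)
    r=cv2.minAreaRect(c);w=ray(p,r[0][0]+x-60,r[0][1]+y-45,.088);a=1.542
    d=w[:2]-[.5636,.056];print(n,r[1],"coaster disp xy",d@[np.cos(a),np.sin(a)],d@[-np.sin(a),np.cos(a)])
E
python3 look.py 7
```

```text
8.1167 [0.52323172 0.01725316 0.0856052 ] [179.99347591  -0.18163887  -1.48672604] [-1.3513712  -0.22478103  2.91358383] [-0.10231674  0.15820295 -0.15731388]
side (14.0, 33.0) coaster disp xy 0.1300349085083431 0.037383814171663254
top (12.0, 8.0) coaster disp xy -0.18438909853650554 0.018946929128734052
```

View pics/side7.png

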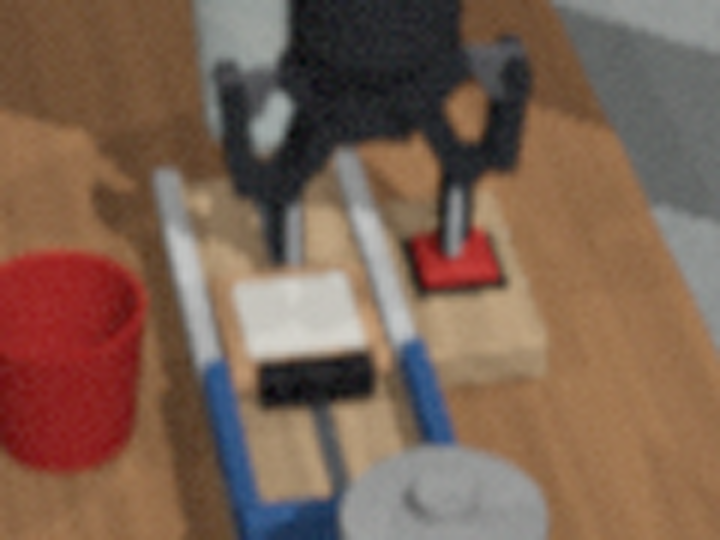

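View pics/top7.png

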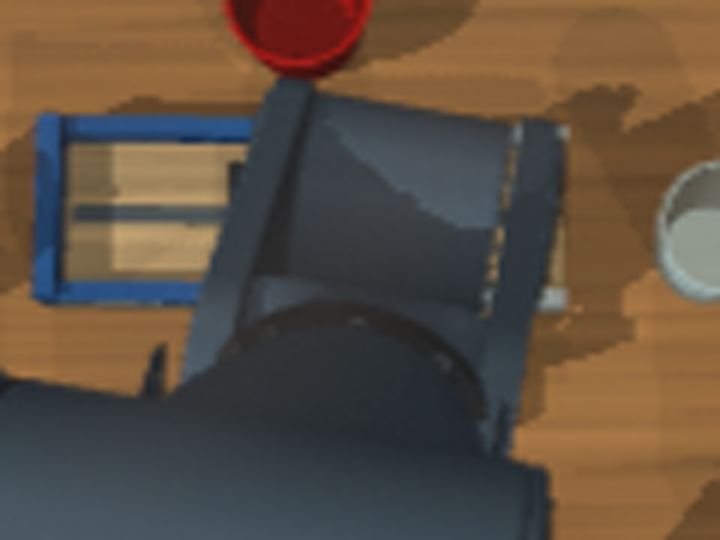

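{"name": "drive_tool", "arguments": {
  "deltas": [
    [[0, 0, 0, 0, 0, 0, 0.25], [0, 0, 0, 0, 0, 0, 0.25], [0, 0, 0, 0, 0, 0, 0.25], [0, 0, 0, 0, 0, 0, 0.25], [0, 0, 0, 0, 0, 0, 0.25], [0, 0, 0, 0, 0, 0, 0.25], [0, 0, 0, 0, 0, 0, 0.25], [0, 0, 0, 0, 0, 0, 0.25]]
  ]
}}

```text
t: 8.88
tcp_pos: [0.5232, 0.0172, 0.0856]
tcp_rot: [180.0, -0.2, -1.5]
wrist_force: [-0.3, -0.3, 2.9]
opening: 0.0639
```

{"name": "drive_tool", "arguments": {
  "deltas": [
    [[0, 0, 0, 0, 0, 0, 0.25], [0, 0, 0, 0, 0, 0, 0.25], [0, 0, 0, 0, 0, 0, 0.25], [0, 0, 0, 0, 0, 0, 0.25], [0, 0, 0, 0, 0, 0, 0.25], [0, 0, 0, 0, 0, 0, 0.25], [0, 0, 0, 0, 0, 0, 0.25], [0, 0, 0, 0, 0, 0, 0.25]]
  ]
}}

```text
t: 9.55
tcp_pos: [0.5232, 0.0172, 0.0856]
tcp_rot: [180.0, -0.2, -1.5]
wrist_force: [-0.6, -0.7, 2.5]
opening: 0.064
```

```bash
python3 look.py 8; python3 - <<'E'
import cv2,numpy as np
a=cv2.imread("pics/side7.png").astype(int);b=cv2.imread("pics/side8.png").astype(int)
d=abs(a-b).mean(2);print(d.mean(),d[260:410,220:400].mean())
cv2.imwrite("pics/ab.png",np.hstack([a[180:420,180:560],b[180:420,180:560]]))
E
```

```text
9.55 [0.52323209 0.01721894 0.0856228 ] [179.99393856  -0.18186972  -1.49054779] [-0.6003221  -0.6602143   2.54891188] [-0.04846505  0.16618002 -0.14733767]
side (14.0, 32.0) coaster disp xy 0.12982200804219235 0.03618166284343537
top (8.0, 13.0) coaster disp xy -0.18438320224878224 0.017399129005410043
2.1504166666666666 1.861962962962963[ WARN:0@0.094] global loadsave.cpp:1063 imwrite_ Unsupported depth image for selected encoder is fallbacked to CV_8U.
```

View pics/ab.png

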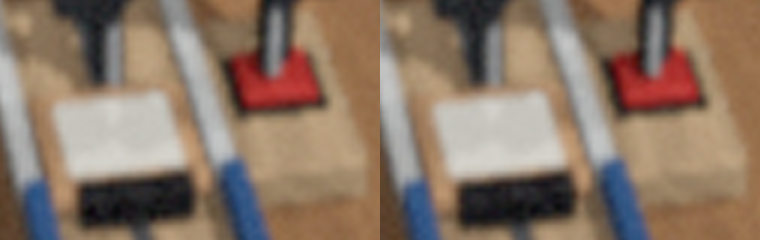

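The coaster is stopped against the finger and both frames match. The lateral force reading is small and noisy, though, so I'll push back 1 mm toward the coaster to make sure of the contact.

{"name": "drive_tool", "arguments": {
  "deltas": [
    [[0, -0.0003, 0, 0, 0, 0, 0.25], [0, -0.0006, 0, 0, 0, 0, 0.25], [0, -0.001, 0, 0, 0, 0, 0.25], [0, -0.001, 0, 0, 0, 0, 0.25], [0, -0.001, 0, 0, 0, 0, 0.25], [0, -0.001, 0, 0, 0, 0, 0.25]]
  ]
}}

```text
t: 10.15
tcp_pos: [0.5233, 0.0175, 0.0856]
tcp_rot: [179.9, -0.2, -1.4]
wrist_force: [-1.3, -5.8, 2.5]
opening: 0.0641
```

{"name": "drive_tool", "arguments": {
  "deltas": [
    [[0, 0, 0, 0, 0, 0, 0.25], [0, 0, 0, 0, 0, 0, 0.25], [0, 0, 0, 0, 0, 0, 0.25]]
  ]
}}

```text
t: 10.4
tcp_pos: [0.5233, 0.0175, 0.0857]
tcp_rot: [179.9, -0.2, -1.4]
wrist_force: [-1.2, -3.0, 3.0]
opening: 0.064
```

{"name": "drive_tool", "arguments": {
  "deltas": [
    [[0, 0, 0, 0, 0, 0, 0.25], [0, 0, 0, 0, 0, 0, 0.25], [0, 0, 0, 0, 0, 0, 0.25]]
  ]
}}

```text
t: 10.65
tcp_pos: [0.5233, 0.0175, 0.0857]
tcp_rot: [179.9, -0.2, -1.4]
wrist_force: [-1.4, -3.3, 2.6]
opening: 0.064
```

```bash
python3 look.py 9; python3 - <<'E'
from cell import ctrl,capture,spotter
from h import *
p=capture("side")
for t in("cup","tumbler","canister","jar","sugar_bowl","coaster"):
    for d in spotter.recognise(t,p)[:3]: print(t,np.round(d["location"],3),round(d["confidence"],2))
F=[]
for i in range(10):
    capture("side");s=ctrl.observe();F.append(np.r_[s["wrist_force"],s["torque"]])
print(np.mean(F,0).round(2),np.std(F,0).round(2))
E
```

```text
10.65 [0.52334012 0.01748431 0.08565157] [179.91912855  -0.18763937  -1.42677474] [-1.40476851 -3.34566903  2.63985212] [-0.50478187  0.25717097 -0.08684658]
side (14.0, 32.0) coaster disp xy 0.12982200804219235 0.03618166284343537
top (12.0, 8.0) coaster disp xy -0.18438909853650554 0.018946929128734052
cup [0.673 0.094 0.094] 0.56
tumbler [ 0.553 -0.121  0.124] 0.75
tumbler [0.67  0.092 0.094] 0.36
canister [0.556 0.3   0.137] 0.74
jar [0.496 0.472 0.113] 0.95
jar [ 0.484 -0.442  0.085] 0.52
jar [0.486 0.029 0.076] 0.17
sugar_bowl [ 0.486 -0.444  0.086] 0.49
coaster [0.258 0.382 0.015] 0.93
coaster [0.568 0.064 0.083] 0.76
coaster [0.278 0.225 0.012] 0.56
[-1.03 -2.61  2.65 -0.46  0.26 -0.1 ] [0.39 0.48 0.32 0.03 0.03 0.06]
```

View pics/side9.png

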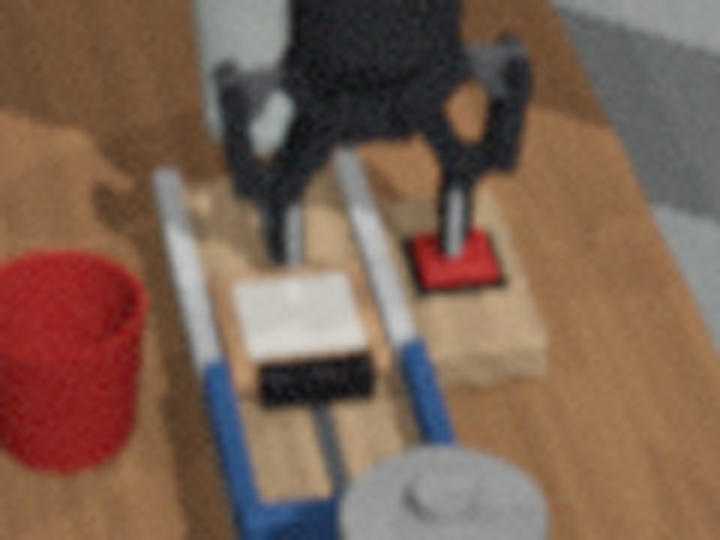

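```bash
python3 -c "
from cell import ctrl
print(ctrl.job_done())"
```

```text
the job is handed in; nothing more can be done
None
```

I pressed the button and trapped the coaster on the runway, then handed the job in at about 11.5 s with the finger still on it. No verdict was reported.

With the jaws set across the runway (about 64 mm open), one fingertip pressed the red button while the other already stood in the runway at about x = −40 mm in the dispenser's frame. The pusher let go and drove the coaster against that finger, where it stopped. I then nudged the finger about 0.3 mm toward the coaster to firm up the contact.

**Last checks:**
- **Coaster:** it looked flat between the rails in the side view and did not move between frames. The detector put its centre near x = +8 mm, about 67 mm out of its starting place and well short of the open end.
- **Contact:** the wrist force averaged 2.6 N along the runway, pushing on the finger.
- **Cup, canister and jar:** the detector found all three within a few millimetres of their first readings.

**Checks that failed or disagreed:**
- **Sugar bowl and tumbler:** the last low-confidence (0.49) sugar bowl reading was about 27 mm off the first, and the tumbler's about 12 mm off. The arm was never near the bowl, so I took its shift as detector error. The tumbler stood partly behind the gripper in that view, so I took its shift as error too. I did not check either further.
- **Coaster position script:** my own script picked up the wrong bright patches, so I ignored its numbers.
- **Top view:** the arm hid the coaster, so its final position rests on the side camera alone.
- **Lateral force:** it was too small and noisy to confirm contact until the nudge.

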